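# Park the blue objective in its carousel cup

## Task

Turn the objective carousel by its central black bar knob until the empty blue-ringed cup faces the orange pointer on the carousel's foot and let it stand there. Only then take the blue-banded objective from the mat and set it down gently, upright, in that blue cup, leaving the cup at the pointer and the yellow and green objectives on the mat where they stand.

Things in the scene. Friction and masses are not known exactly. Their poses are not given: they have to be found in the camera images.
- turntable (a joint): Angle of the grey turntable (256 mm disc, top 45 mm above the table) on its white foot. 0 = blue cup faces the orange pointer, which lies on a tongue reaching 180 mm from the axis, roughly towards the robot; positive = counter-clockwise from above. Starts between 0.6 and 1.4, so turn it clockwise. Light friction (0.05 N m), no detents, stays where left, stops at +-3.1.
- knob (a point): Point on the turntable's vertical axis, in its bar knob, 100 mm above the table. The knob is a black bar 60 mm long, 16 mm thick, from 75 to 117 mm above the table, in line with the blue cup. x runs along the bar, away from the blue cup, y across it, z up; the frame turns with the turntable.
- blue_cup (a point): Centre of the floor of the empty blue-ringed cup on the turntable, 45 mm above the table, 95 mm from the axis. Round, 50 mm inside, 8 mm deep, rim 4 mm thick with its top 53 mm above the table. Axes as the knob. Like cups at 90 degree steps: yellow and green are empty, red (opposite) holds an objective, top 105 mm above the table.
- blue_centre (a point): Microscope objective standing lens up: steel barrel 34 mm in diameter, 60 mm tall (straight for the lower 46 mm, then tapering to 20 mm) with a blue band and a blue shoulder round the nose; about 180 g. This point is on its axis, half-way up, 30 mm above its base; z is up. The one to load. It stands on a 3 mm thick black mat to the left of the carousel.
- yellow_centre (a point): Microscope objective standing lens up: steel barrel 34 mm in diameter, 60 mm tall (straight for the lower 46 mm, then tapering to 20 mm) with a yellow band and a yellow shoulder round the nose; about 180 g. This point is on its axis, half-way up, 30 mm above its base; z is up. A bystander on the same mat, to be left standing.
- green_centre (a point): Microscope objective standing lens up: steel barrel 34 mm in diameter, 60 mm tall (straight for the lower 46 mm, then tapering to 20 mm) with a green band and a green shoulder round the nose; about 180 g. This point is on its axis, half-way up, 30 mm above its base; z is up. A bystander on the same mat, to be left standing.
Things that resemble listed ones, but are neither listed nor needed, are in the scene too. What is shaped like the part that bears blue_centre but pink or turquoise is not meant.

How it is judged:
On the way:
1. the blue cup has been turned to face the orange pointer (within 10 degrees) and stands still there, while the blue objective is still where it stood on the mat (value of joint turntable between -0.175 and 0.175 rad and velocity of joint turntable between -0.05 and 0.05 rad/s and distance of blue_centre from where it was at the start of the episode below 0.03 m), for 0.3 s.
At the end, for the whole second after the job is handed in: The blue cup faces the pointer within 10 degrees and is at rest; the blue objective stands upright on the floor of the blue cup (within 12 mm of its centre, within 7 degrees of upright) (value of joint turntable between -0.175 and 0.175 rad and horizontal distance between blue_centre and blue_cup below 0.012 m and z of blue_centre in the frame of blue_cup between 0.025 and 0.034 m and angle between blue_centre's own z axis and vertical below 0.12 rad and velocity of joint turntable between -0.05 and 0.05 rad/s); the robot touches nothing.
It fails at once if the blue objective is dropped (falls freely from more than about 20 mm, reaching 0.6 m/s) (contact force between the fingers and blue_objective below 0.2 N and linear speed of blue_objective above 0.6 m/s).
It fails at once if the blue objective is pressed hard onto the carousel (over 60 N) (contact force between blue_objective and carousel above 60 N).
It fails at once if the yellow or green objective is moved by more than 30 mm or tipped over (distance of any of yellow_centre, green_centre from where it was at the start of the episode above 0.03 m or angle between any of yellow_centre, green_centre's own z axis and vertical above 0.5 rad).
It also fails if it takes over 54 s, if anything falls off the work surface, if the arm or the gripper's body presses on something with over 40 N, if the wrist force passes 120 N, or if a joint passes its speed limit or range.

## Robot

A 7-joint arm with a two-finger parallel gripper is mounted at the origin on the work surface. World frame = base frame: x ahead of the robot, y to its left, z up, the work surface at z = 0. Lengths are in m, angles in rad, forces in N, time in s.
With the tool pointing down it reaches from about 0.35 to 0.9 m from the base axis. Payload 19.9 kg.
Tool frame: the origin (TCP) lies midway between the tips of the shut fingers; the grasp point (between the pads) lies 19 mm behind it; z points along the fingers, y is the line along which they close (so a half turn about z gives the same grasp; the last joint's range is limited). The gripper opens to 94 mm and grips with 3 to 60 N. Pads are 16 mm wide; open, the fingers measure 119 mm over their backs; the gripper's body (75 mm by 177 mm) begins 78 mm behind the grasp point.
Start: joints at [1.262, 0.417, -0.01, 1.614, 0.005, 1.111, -0.053], TCP at [0.165, -0.603, 0.177] pointing down, gripper open.
Joint ranges: [-2.81, 2.81], [-0.39, 2.02], [-1.27, 1.25], [0.06, 2.57], [-1.19, 4.33], [0.19, 2], [-2.82, 2.82]. Speed limits (rad/s): [1.89, 1.89, 2.39, 2.39, 3.01, 3.01, 3.01].

## Interface

Orientations are given as a 3x3 rotation matrix whose columns are the frame's x, y, z axes.
In Python, from rig import robot gives the robot as it stands. Calls block until the motion is done:
- robot.move_to(position, orientation): joint-space move of the TCP to a pose.
- robot.movel(position, attitude=None, rate=0.15, stop_force=None): straight line of the TCP; attitude=None keeps the orientation; rate is the mean speed in m/s. With stop_force (N) it stops when the force on the tool has changed by that much, and returns True; else False.
- robot.move_joints(angles): joint-space move.
- robot.set_gripper(opening, squeeze=None): finger opening in m; squeeze is the grip in N (None keeps the last); returns when the fingers have stopped.
- robot.pause(seconds).
- robot.ik(position, orientation): joint angles nearest the present ones, or None.
- robot.read_state(): the state.
- robot.capture(name): name is "scene" or "top" or "wrist"; returns a dict with "image" (384x512x3 uint8, red, green, blue), "range_z" (384x512 float32, m along the optical axis (not along the pixel's ray), 0 where there is no reading), "K" (3x3 intrinsics, pixels), "R" (3x3) and "t" (3): a world point X has camera coordinates R X + t. Camera axes: x right, y down, z forward; pixel columns grow to the right and rows downward; lengths in m; the calibration is good to about 2 mm. A picture is of the moment at which its call begins.
A pose or a line that the arm cannot do raises robot.PlanningError and nothing moves.
- robot.sign_off(): hands the job in; it is judged then, once.
The state is a dict: "t": time; "joints": joint angles; "joint_vel": joint speeds; "effort": joint torques, N m; "ee_pos": TCP position; "tool_rot": TCP orientation; "contact_force": force on the tool from outside, world axes, zero at the start; "torque": the same for the moment, N m; "grip_width": finger opening in m; "finger_force": force on a finger pad.
Only numpy, scipy, OpenCV 4.12 (cv2) and the standard library are available. Lean on these libraries where they do the work, as an engineer would, in place of code of your own. Each camera call takes 0.05 s, during which the arm holds its last target. There are 200 camera calls.

## Working session

There is one attempt and no reset: what is moved stays moved. The work goes in short steps, each a Python script; the robot and the scene stay as the last script left them, time stands still between calls to the robot, and variables do not carry over. Pictures are saved under pics/ and viewed, at most 10 in all, crops included, and the job is handed in when it is done.

```bash
mkdir -p pics; ls; cat > h.py <<'E'
import numpy as np, cv2
from rig import robot
def snap(n,f=None):
    c=robot.capture(n)
    if f: cv2.imwrite('pics/'+f,c['image'][:,:,::-1])
    return c
def cloud(c):
    z=c['range_z']; v,u=np.mgrid[:z.shape[0],:z.shape[1]]
    K=c['K']; p=np.stack([(u-K[0,2])/K[0,0]*z,(v-K[1,2])/K[1,1]*z,z],-1)
    return (p-c['t'])@c['R']   # R^T (p-t)
def onplane(c,u,v,h):
    d=c['R'].T@np.linalg.inv(c['K'])@np.array([u,v,1.]); o=-c['R'].T@c['t']
    return o+d*(h-o[2])/d[2]
def proj(c,X):
    p=c['K']@(c['R']@np.array(X)+c['t']); return p[:2]/p[2]
def down(a):  # tool z down, tool y (closing) along direction a in xy
    y=np.array([np.cos(a),np.sin(a),0]); z=np.array([0,0,-1.]); return np.stack([np.cross(y,z),y,z],1)
E
python3 - <<'E'
from h import *
a=snap('top','top0.png'); b=snap('scene','scene0.png')
for c in (a,b): print(c['K'][0],-c['R'].T@c['t'])
print(robot.read_state()['tool_rot'])
cv2.imwrite('pics/both0.png',cv2.resize(np.vstack([a['image'],b['image']])[:,:,::-1],(400,600)))
E
```

```text
pics
[499.42891005   0.         253.63393158] [0.37591424 0.09097914 1.05635579]
[346.57879524   0.         257.42870244] [ 0.80751374 -0.23434512  0.57704737]
[[ 9.64356942e-01  2.64604532e-01 -3.59090951e-04]
 [ 2.64604763e-01 -9.64356439e-01  9.89388377e-04]
 [-8.44950215e-05 -1.04914073e-03 -9.99999446e-01]]
```

View pics/top0.png

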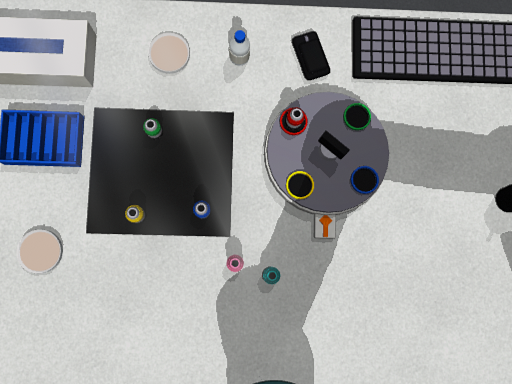

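View pics/scene0.png

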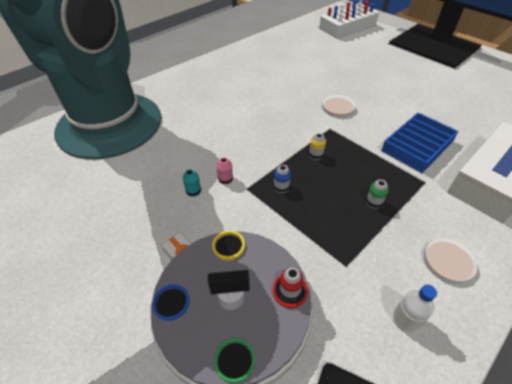

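The top view shows the carousel at about (328,152), the blue cup at (364,180) and the orange pointer at (325,225). For the objective, the candidates are blue at (201,209) on the mat, turquoise at (271,275), pink at (235,263) and the bottle's blue cap at (240,36). Only the one at (201,209) is blue-banded and stands on the mat. I'll measure these and confirm that one in a crop.

```bash
cat >> h.py <<'E'
def mask(c,col):
    hsv=cv2.cvtColor(c['image'],cv2.COLOR_RGB2HSV)
    lo,hi={'blue':((108,110,50),(125,255,255)),'orange':((5,150,120),(16,255,255)),'yellow':((22,120,80),(32,255,255)),'green':((55,100,50),(80,255,255)),'red':((174,120,80),(180,255,255))}[col]
    return cv2.inRange(hsv,lo,hi)
def blobs(c,col,h,amin=8):
    n,l,s,ce=cv2.connectedComponentsWithStats(mask(c,col))
    P=cloud(c)
    for i in range(1,n):
        if s[i,4]>=amin: print(col,ce[i].round(1),'area',s[i,4],'bbox',s[i,:4],'plane',onplane(c,*ce[i],h)[:2].round(4),'zmed',np.median(P[l==i][:,2]).round(3))
def circ(xy):
    A=np.c_[2*xy,np.ones(len(xy))]; s=np.linalg.lstsq(A,(xy**2).sum(1),rcond=None)[0]
    return s[:2],np.sqrt(s[2]+s[:2]@s[:2])
def ringfit(c,col,box,h):
    m=mask(c,col); k=np.zeros_like(m); x0,y0,x1,y1=box; k[y0:y1,x0:x1]=m[y0:y1,x0:x1]
    cn=max(cv2.findContours(k,cv2.RETR_EXTERNAL,cv2.CHAIN_APPROX_NONE)[0],key=len)[:,0]
    return circ(np.array([onplane(c,u,v,h)[:2] for u,v in cn]))
def objaxis(c,near):
    P=cloud(c).reshape(-1,3); q=P[(np.hypot(*(P[:,:2]-near).T)<.035)&(P[:,2]>.02)&(P[:,2]<.075)]
    return q
E
python3 - <<'E'
from h import *
a=snap('top'); b=snap('scene')
for col,h in (('blue',.053),('orange',.01),('yellow',.053),('green',.053)): blobs(a,col,h)
print('blue ring',ringfit(a,'blue',(345,160,385,200),.053))
print('yel ring',ringfit(a,'yellow',(280,165,320,205),.053))
print('grn ring',ringfit(a,'green',(340,100,375,135),.053))
P=cloud(a); m=((abs(P[...,2]-.045)<.006)&(np.hypot(P[...,0]-.41,P[...,1]+.06)<.3)).astype(np.uint8)*255
cn=max(cv2.findContours(m,cv2.RETR_EXTERNAL,cv2.CHAIN_APPROX_NONE)[0],key=cv2.contourArea)[:,0]
cc=cv2.convexHull(cn)[:,0]
print('disc',circ(np.array([onplane(a,u,v,.045)[:2] for u,v in cc])))
# knob top
k=(abs(P[...,2]-.117)<.006)&(np.hypot(P[...,0]-.39,P[...,1]+.06)<.08); q=P[k]
print('knob',k.sum(),cv2.minAreaRect(q[:,:2].astype(np.float32)*1000),q.mean(0))
for n,(u,v) in dict(blue=(201,209),yellow=(134,213),green=(152,128)).items():
    x=onplane(a,u,v,.06)[:2]; q=P.reshape(-1,3); q=q[(np.hypot(*(q[:,:2]-x).T)<.03)&(q[:,2]>.055)]
    print(n,x,'top',q[:,2].max(),q.mean(0),len(q))
blobs(b,'blue',.05)
i=np.vstack([cv2.resize(a['image'][190:290,110:310],(800,400),interpolation=2)]); cv2.imwrite('pics/crop1.png',i[:,:,::-1])
E
```

```text
blue [239.6  36. ] area 114 bbox [235  30  10  13] plane [0.847  0.0918] zmed 0.111
blue [12.2 44.7] area 337 bbox [ 0 38 29 14] plane [0.8087 0.5613] zmed 0.073
blue [60.3 44.6] area 42 bbox [56 40  7 13] plane [0.8128 0.4632] zmed 0.073
blue [ 40.7 137.9] area 4104 bbox [  0 110  84  57] plane [0.6135 0.4881] zmed 0.018
blue [364.  179.7] area 211 bbox [350 166  29  28] plane [ 0.5472 -0.1718] zmed 0.054
blue [201.5 209.7] area 117 bbox [193 200  17  18] plane [0.4763 0.1587] zmed 0.054
orange [325.2 224.3] area 142 bbox [320 215  12  22] plane [ 0.4566 -0.0998] zmed 0.025
yellow [299.3 184.2] area 206 bbox [286 171  28  29] plane [ 0.5339 -0.0384] zmed 0.053
yellow [134.6 214.1] area 135 bbox [125 205  18  18] plane [0.4639 0.2915] zmed 0.053
green [357.1 116. ] area 186 bbox [344 103  27  27] plane [ 0.6814 -0.158 ] zmed 0.054
green [152.4 128.4] area 129 bbox [143 118  18  18] plane [0.6407 0.2646] zmed 0.053
blue ring (array([ 0.54770538, -0.17249627]), np.float64(0.02852327754187387))
yel ring (array([ 0.53305781, -0.03907365]), np.float64(0.028418138870227625))
grn ring (arra
[... 680 characters left out ...]
4  14] plane [0.1844 1.1178] zmed -0.425
blue [491.8   5.1] area 439 bbox [455   0  57  16] plane [0.4367 1.3708] zmed 0.162
blue [335.2  11.4] area 14 bbox [334   7   3  10] plane [0.0517 0.9067] zmed 0.071
blue [419.  141.5] area 2474 bbox [382 114  75  58] plane [0.6318 0.454 ] zmed 0.026
blue [505.  163.7] area 254 bbox [494 148  18  28] plane [0.7978 0.5182] zmed 0.072
blue [281.9 176.5] area 125 bbox [274 170  17  12] plane [0.4854 0.1492] zmed 0.05
blue [170.8 302. ] area 433 bbox [152 284  37  37] plane [ 0.5474 -0.1743] zmed 0.052
blue [427.5 292.6] area 199 bbox [420 285  17  16] plane [0.8227 0.127 ] zmed 0.11<stdin>:13: RuntimeWarning: Mean of empty slice.
  ret = um.true_divide(
```

View pics/crop1.png

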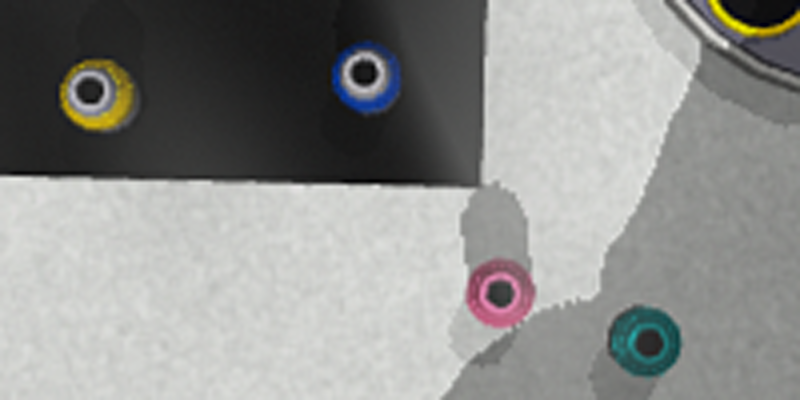

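The crop confirms the target: the blue-banded objective on the mat at crop pixel (366,75), with pink and turquoise off the mat. The cups give the axis at (0.607,-0.0985) and a blue-cup radius of 95 mm, both as expected. The turntable angle is about 0.90 rad. I'll go to the knob and check from there.

```bash
python3 - <<'E'
from h import *
AX=np.array([.6072,-.0985])
a=np.deg2rad(-38.8)
robot.set_gripper(.06)
robot.move_to([*AX,.20],down(a))
s=robot.read_state(); print(s['t'],s['ee_pos'],s['joints'][6],s['joints'])
q2=robot.ik([*AX,.081],down(np.deg2rad(-90.5))); print(q2)
w=snap('wrist','w1.png'); P=cloud(w)
m=(abs(P[...,2]-.117)<.006)&(np.hypot(P[...,0]-AX[0],P[...,1]-AX[1])<.06)
print(m.sum(),cv2.minAreaRect(P[m][:,:2].astype(np.float32)*1000))
for c,h in (('blue',.053),('orange',.025),('yellow',.053),('green',.053)): blobs(w,c,h,40)
E
```

```text
3.2833 [ 0.60703123 -0.09974287  0.19989408] -0.7630139120505777 [ 0.53471035  0.43470048 -0.56610811  1.59929455  0.24719159  1.17995376
 -0.76301391]
[ 0.38016721  0.52841796 -0.35937539  1.71290759  0.22131232  0.94033496
 -1.64495867]
876 ((605.7025146484375, -99.96083068847656), (59.724464416503906, 15.98216438293457), 51.371856689453125)
blue [36.8 72.9] area 592 bbox [14 56 37 33] plane [0.4868 0.1493] zmed 0.051
blue [257.  243.1] area 485 bbox [236 223  43  41] plane [ 0.5477 -0.1726] zmed 0.053
orange [173.6 235.1] area 208 bbox [161 225  25  22] plane [ 0.4538 -0.0984] zmed 0.024
yellow [180.7 175. ] area 541 bbox [158 153  47  45] plane [ 0.5324 -0.0399] zmed 0.053
green [332.8 174.2] area 518 bbox [310 152  46  46] plane [ 0.6808 -0.1583] zmed 0.053
```

View pics/w1.png

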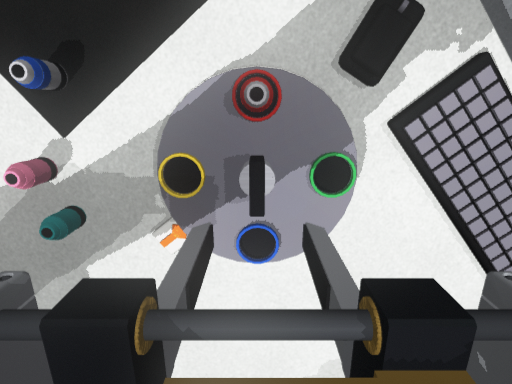

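The wrist view shows the knob bar at (257,185), 60x16 mm and at 51.4°, in line with the blue cup at (257,243). The pointer is at (174,235). That agrees with the estimates, so I'll grip and turn.

```bash
python3 - <<'E'
from h import *
AX=np.array([.6062,-.0995])
A=lambda d: down(np.deg2rad(d))
robot.movel([*AX,.081],A(-38.6),stop_force=15)
robot.set_gripper(0.0,15)
s=robot.read_state(); print(s['t'],s['ee_pos'],s['grip_width'],s['contact_force'])
for f in np.linspace(.2,1,5):
    robot.move_to([*AX,.081],A(-38.6-51.7*f))
s=robot.read_state(); print(s['t'],s['ee_pos'],s['grip_width'],s['contact_force'],s['torque'])
robot.pause(.2); robot.set_gripper(.05)
robot.movel([*AX,.20])
a=snap('top'); w=snap('wrist','w2.png')
for c in (a,w):
    for k,h in (('blue',.053),('orange',.025),('yellow',.053),('green',.053)): blobs(c,k,h,60)
P=cloud(w); m=(abs(P[...,2]-.117)<.006)&(np.hypot(P[...,0]-AX[0],P[...,1]-AX[1])<.06)
print(m.sum(),cv2.minAreaRect(P[m][:,:2].astype(np.float32)*1000),robot.read_state()['t'])
E
```

```text
5.025 [ 0.60602014 -0.09937007  0.08101878] 0.015806386440497245 [-2.54328646  0.8144518   2.52318816]
6.4417 [ 0.60625542 -0.09945896  0.08096641] 0.015972696863785867 [0.21833871 2.61343904 0.98840502] [ 0.5325932  -0.21730152  0.23323206]
blue [239.5  36.1] area 113 bbox [235  30  10  13] plane [0.8469 0.0918] zmed 0.11
blue [11.7 44.7] area 321 bbox [ 0 38 28 14] plane [0.8086 0.5623] zmed 0.073
blue [ 39.3 137.9] area 4282 bbox [  0 110  84  57] plane [0.6133 0.4908] zmed 0.018
blue [328.2 195. ] area 219 bbox [314 182  29  28] plane [ 0.5132 -0.0978] zmed 0.054
blue [201.3 209.5] area 123 bbox [193 200  17  19] plane [0.4767 0.1591] zmed 0.054
orange [325.2 224.4] area 135 bbox [320 215  12  22] plane [ 0.4553 -0.097 ] zmed 0.025
yellow [282.6 148.5] area 208 bbox [269 135  28  28] plane [ 0.6072 -0.0032] zmed 0.053
yellow [134.5 214. ] area 137 bbox [125 205  18  18] plane [0.4641 0.2917] zmed 0.053
green [152.5 128.1] area 135 bbox [143 118  18  18] plane [0.6415 0.2645] zmed 0.052
green [371.9 151.9] area 185 bbox [361 138  26  28] plane [ 0.6059 -0.1886] zmed 0.053
blue [257.8 242.4] area 481 bbox [237 223  42  40] plane [ 0.5137 -0.0999] zmed 0.053
blue [ 76.7 261. ] area 389 bbox [ 58 251  31  27] plane [0.4869 0.1472] zmed 0.05
orange [257.5 271.3] area 159 bbox [249 263  18  21] plane [ 0.4524 -0.0992] zmed 0.024
yellow [181.7 174.2] area 545 bbox [159 152  47  45] plane [ 0.6075 -0.0056] zmed 0.053
green [333.2 174. ] area 498 bbox [311 152  46  46] plane [ 0.6068 -0.1942] zmed 0.053
893 ((605.8568725585938, -100.19309997558594), (15.909561157226562, 59.705413818359375), 89.28064727783203) 8.3917
```

The cup faces the pointer (wrist pixel columns 257.8 and 257.5, within 1°). Next I'll hover over the blue objective and refine its position from near.

```bash
python3 - <<'E'
from h import *
w0=robot.capture('wrist')
r=ringfit(w0,'blue',(225,210,290,275),.053); print('cup',r)
A=down(np.deg2rad(-90))
robot.set_gripper(.07)
robot.move_to([.477,.159,.17],A)
w=snap('wrist','w3.png'); P=cloud(w)
blobs(w,'blue',.05,40)
q=P.reshape(-1,3); q=q[np.hypot(q[:,0]-.477,q[:,1]-.159)<.035]
for lo,hi in ((.012,.025),(.025,.044),(.05,.058),(.059,.068)):
    p=q[(q[:,2]>lo)&(q[:,2]<hi)]
    if len(p)>10: print(lo,len(p),circ(p[:,:2]),p.min(0),p.max(0))
s=robot.read_state(); print(s['t'],s['ee_pos'],proj(w,[.477,.159,.063]))
E
```

```text
cup (array([ 0.51229479, -0.09964798]), np.float64(0.028573890580067058))
blue [17.6 54.9] area 3597 bbox [  0   0  45 103] plane [0.6118 0.4047] zmed 0.021
blue [485.3 151.6] area 993 bbox [458 126  54  52] plane [ 0.5113 -0.0999] zmed 0.053
blue [256.7 176.9] area 348 bbox [242 165  30  31] plane [0.4823 0.1582] zmed 0.053
0.012 58 (array([0.47716005, 0.15847513]), np.float64(0.017032201667854744)) [0.47960839 0.1415198  0.0123937 ] [0.49461348 0.17437625 0.02489566]
0.025 65 (array([0.47721424, 0.15849823]), np.float64(0.017009126048470578)) [0.4827958  0.14258457 0.02505636] [0.49485031 0.1747471  0.04380384]
0.05 253 (array([0.47741636, 0.15842882]), np.float64(0.01494204401345803)) [0.46045005 0.14169046 0.05003279] [0.49431367 0.17537757 0.05797851]
0.059 357 (array([0.47790151, 0.15863066]), np.float64(0.008567927311438987)) [0.46548549 0.14661885 0.05904451] [0.48946989 0.1714749  0.06636418]
10.1333 [0.47794019 0.15781309 0.1700777 ] [256.03412933 184.16309919]
```

View pics/w3.png

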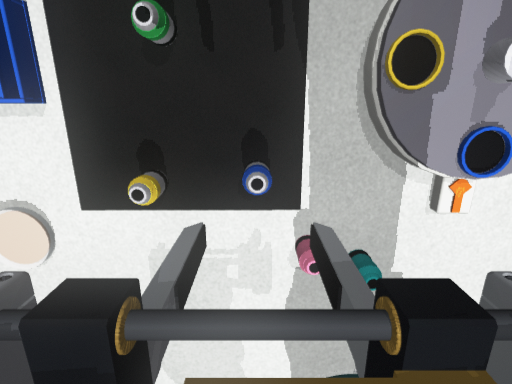

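The wrist view shows the blue objective at (257,180) between the finger directions. The barrel circle fits at r = 17.0 mm, centre (0.4772,0.1585). I'll grasp and lift it, then measure it in hand.

```bash
python3 - <<'E'
from h import *
O=[.4772,.1585]
A=down(np.deg2rad(-90))
robot.movel([*O,.08],A)
robot.movel([*O,.018],rate=.08,stop_force=12)
robot.set_gripper(0.0,25)
s=robot.read_state(); print(s['t'],s['ee_pos'],s['grip_width'],s['finger_force'])
robot.movel([*O,.15],rate=.1)
robot.movel([.5123,-.0996,.15],A)
s=robot.read_state(); print(s['t'],s['ee_pos'],s['grip_width'],s['finger_force'],s['contact_force'])
w=snap('wrist','w4.png'); P=cloud(w).reshape(-1,3)
e=s['ee_pos']; q=P[np.hypot(P[:,0]-e[0],P[:,1]-e[1])<.03]
for lo,hi in ((.138,.175),(.182,.19),(.19,.2)):
    p=q[(q[:,2]>lo)&(q[:,2]<hi)&(abs(q[:,1]-e[1])<.0155)]
    if len(p)>10: print(lo,len(p),circ(p[:,:2]),p.min(0),p.max(0))
t=snap('top'); b=snap('scene')
blobs(t,'blue',.053,60); blobs(b,'blue',.053,60)
cv2.imwrite('pics/held.png',np.hstack([w['image'][60:330,100:420],b['image'][120:390,60:380][:264].copy() if 0 else cv2.resize(b['image'][100:384,60:397],(320,270))])[:,:,::-1])
E
```

```text
12.4917 [0.47727771 0.15858915 0.01806456] 0.032341584031193485 24.99850696331123
15.8417 [ 0.51233146 -0.09891903  0.15004736] 0.03257462421024102 24.99365006253356 [ 0.35014157 -0.03917849 -1.3301714 ]
0.138 612 (array([ 0.51268514, -0.09929943]), np.float64(0.016768280402782887)) [ 0.51882588 -0.11437294  0.13813088] [ 0.52998732 -0.08356831  0.17499665]
0.182 690 (array([ 0.51322793, -0.09934272]), np.float64(0.014529808670607228)) [ 0.4995278  -0.11441688  0.18203339] [ 0.52990577 -0.08344441  0.18999771]
0.19 1199 (array([ 0.51424255, -0.09906355]), np.float64(0.00879412830291129)) [ 0.50059127 -0.11262442  0.19001334] [ 0.52630384 -0.08342159  0.19936509]
blue [239.5  36.1] area 113 bbox [235  30  10  13] plane [0.8469 0.0918] zmed 0.111
blue [11.4 44.7] area 314 bbox [ 0 38 27 14] plane [0.8086 0.5628] zmed 0.073
blue [ 39.2 138. ] area 4266 bbox [  0 110  84  57] plane [0.6133 0.491 ] zmed 0.018
blue [326.7 203.4] area 106 bbox [315 194  28  16] plane [ 0.496  -0.0949] zmed 0.054
blue [376.1   3.8] area 125 bbox [369   0  15  11] plane [0.1235 1.0665] zmed -0.454
blue [397.2   5.3] area 229 bbox [387   0  23  14] plane [0.1879 1.11  ] zmed -0.428
blue [491.7   5.3] area 489 bbox [455   0  57  17] plane [0.4393 1.3592] zmed 0.162
blue [419.  141.5] area 2476 bbox [382 114  75  58] plane [0.6328 0.4501] zmed 0.026
blue [505.  163.7] area 254 bbox [494 148  18  28] plane [0.7979 0.5139] zmed 0.072
blue [186.1 218.1] area 219 bbox [175 204  20  23] plane [ 0.4338 -0.0595] zmed 0.182
blue [195.1 258.5] area 375 bbox [178 243  34  31] plane [ 0.5142 -0.1002] zmed 0.052
blue [427.5 292.6] area 199 bbox [420 285  17  16] plane [0.8227 0.125 ] zmed 0.11
```

View pics/held.png

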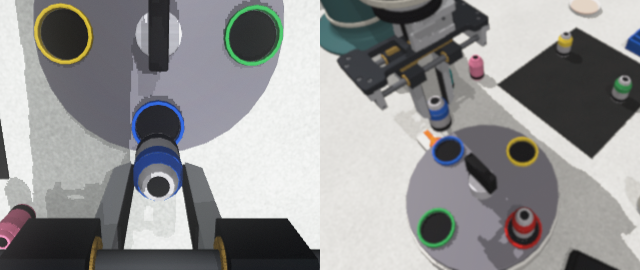

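The objective hangs upright at wrist-crop (158,165), over the blue cup at (158,120). Its axis is within 1 mm of the cup centre. I'll lower it gently, release and check.

```bash
python3 - <<'E'
from h import *
C=[.5121,-.0998]
A=down(np.deg2rad(-90))
robot.movel([*C,.075],A,rate=.1)
print(robot.movel([*C,.056],rate=.015,stop_force=4))
s=robot.read_state(); print(s['t'],s['ee_pos'],s['contact_force'])
robot.set_gripper(.045); 
robot.movel([*s['ee_pos'][:2],.19],rate=.1)
robot.pause(.1)
s=robot.read_state(); print(s['t'],s['contact_force'])
w=snap('wrist','w5.png'); P=cloud(w).reshape(-1,3)
q=P[np.hypot(P[:,0]-C[0],P[:,1]-C[1])<.021]
for lo,hi in ((.06,.088),(.094,.099),(.1,.108)):
    p=q[(q[:,2]>lo)&(q[:,2]<hi)]
    if len(p)>10: print(lo,len(p),circ(p[:,:2]))
print('top z',np.percentile(q[:,2],98))
for k,h in (('blue',.053),('orange',.025),('yellow',.053),('green',.053)): blobs(w,k,h,60)
E
```

```text
True
17.825 [ 0.51210496 -0.09983469  0.05989512] [-0.34705758 -0.13579517  6.42232747]
19.8167 [ 0.16438186  0.89744389 -0.46963553]
0.06 115 (array([ 0.51201855, -0.10017322]), np.float64(0.016993814521099895))
0.094 166 (array([ 0.51216888, -0.10009589]), np.float64(0.014823363321503531))
0.1 431 (array([ 0.51288415, -0.10010152]), np.float64(0.008876457537738396))
top z 0.34327835580605376
blue [257.  175.9] area 808 bbox [234 154  47  46] plane [ 0.5131 -0.0997] zmed 0.055
orange [256.7 212.5] area 240 bbox [248 202  18  28] plane [ 0.4553 -0.0992] zmed 0.024
yellow [172.5  94.3] area 684 bbox [148  68  52  54] plane [ 0.6072 -0.0049] zmed 0.053
green [341.7  94.2] area 618 bbox [316  69  52  53] plane [ 0.6073 -0.1947] zmed 0.054
```

View pics/w5.png

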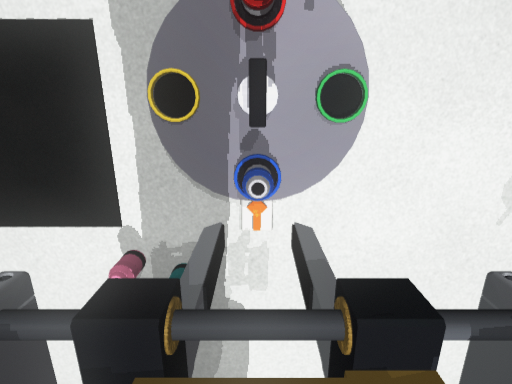

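The objective stands upright at (257,182), centred in the blue cup. The cup faces the pointer at (257,212), and the gripper is clear. I'll hand in.

```bash
python3 -c "
from rig import robot
print(robot.sign_off())"
```

```text
the job is handed in; nothing more can be done
None
```

I turned the carousel so the blue cup faces the orange pointer, then set the blue-banded objective upright in that cup, within about 1 mm of its centre; the yellow and green objectives were never touched, and I handed the job in at about 20 s (the verdict was not shown).

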